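# Close and lock the coffee sample case

### The job

The green coffee sample case is loaded: put its wooden lid on, fully seated, and let go of it. Then lock it with the red plunger knob: pull the knob up until the pin is out of its hole, slide the tube section along to the next hole towards the case so that its forked steel tongue reaches over the lid, and let the pin go fully home. Finish while still holding the knob firmly with the pin home - do not let go - and leave the ramekin, the glass and the timer where they are.

Things in the scene. Friction and masses are not known exactly. Their poses are not given: they have to be found in the camera images.
- case: Fixed green open box 150 x 150 x 85 mm high, walls 5 mm, loaded with jars up to 70 mm high. Origin: centre of its underside on the table, z up. A rail runs along +y beside it at x = 0: 20 mm wide, top at z = 115 mm, from y = 80 to 255 mm, with 12 mm holes in its top at y = 120, 160 and 200 mm.
- case_mouth (a point): Centre of the case's mouth, at rim height (85 mm above the table); axes as the case's.
- next_hole (a point): The hole to end in (y = 120 mm in the case's frame), at the rail's top, 40 mm nearer the case than the hole the pin starts in; axes as the case's.
- lid_grip (a point): Centre of the lid's black bar handle, 70 mm long (its x), 18 wide (y), 30 high. 15 mm below it is the top of the wooden plate, 150 x 150 x 8 mm; under that a black plug 134 x 134 x 8 mm, tapered at the foot, enters the mouth in any quarter turn. Loose, 0.2 to 0.42 kg, lying plug down: this point starts 31 mm above the table; seated it is 23 mm above case_mouth.
- knob_center (a point): Centre (half-way up) of the red plunger knob, an upright cylinder 24 mm in diameter, 36 mm high, standing on the tube section with 10 mm of brass collar and pin below it. With the pin home it is 148 mm above the table. Axes as the case's. The knob lifts straight up and carries the section along when moved sideways.
- plunger (a joint): How far the knob and its 9 mm round-nosed pin are pulled up (m): 0 fully home, 0.018 the stop. The pin reaches 10 mm into a hole, so it clears the rail from 0.010. A spring pulls it back down with 5 N at 0 and 8 N at the stop.
- section (a joint): Position of the aluminium tube section along the rail (m): 0 at the hole it starts in, grows towards the case (case's -y), 0.040 at the next hole, stop at 0.045; -0.040 is the hole the wrong way. 2 N of friction; locked while the pin is in a hole. It is 30 mm wide (case's x), 60 long (y), from 90 to 120 mm above the table.
- tongue_tip (a point): Free end of the forked steel tongue (midway between its two bars, each 4 mm wide, 8 mm high, one on either side of the rail, 30 mm over both), underside 97 mm above the table, pointing from the section towards the case; it starts 18 mm clear of the case's wall and at the next hole reaches 22 mm over the lid, 4 mm above it.
- ramekin: White ceramic ramekin, 90 mm across, 55 mm high, origin at its underside; leave alone.
- glass: Empty glass, 76 mm across, 75 mm high, origin at its underside; leave alone.
- timer: White timer standing on edge, 28 x 70 x 60 mm high, origin at its underside; leave alone.
Not all that is in view belongs to the job. What is meant by the part that bears lid_grip is not orange or yellow, and is the smaller of those in its own colour.

How it is judged:
By the outcome, as a careful person would: the job done as asked, in the order asked, and still so for the second after the job is handed in, while the arm keeps its last pose, push and grip.
It also fails if it takes over 54 s, if anything falls off the work surface, if the arm or the gripper's body presses on something with over 40 N, if the wrist force passes 120 N, or if a joint passes its speed limit or range.

### The arm

A 6-joint arm with a two-finger parallel gripper is mounted at the origin on the work surface. World frame = base frame: x ahead of the robot, y to its left, z up, the work surface at z = 0. Lengths are in m, angles in rad, forces in N, time in s.
With the tool pointing down it reaches from about 0.225 to 0.875 m from the base axis. Payload 3.4 kg.
Tool frame: the origin (TCP) lies on the centre line of the jaws, within the pads' length; the fingertips stand 11 mm ahead of it and the grasp point (between the pads) lies 8 mm behind it; z points along the fingers, y is the line along which they close (so a half turn about z gives the same grasp; the last joint's range is limited). The gripper opens to 85 mm and grips with 20 to 120 N. Pads are 22 mm wide; open, the fingers measure 114 mm over their backs; the gripper's body (76 mm by 85 mm) begins 54 mm behind the grasp point. The pads swing forward as they close: fully open they stand 13 mm farther back than shut.
Start: joints at [0.987, 0.276, 1.505, -0, 1.361, -0.121], TCP at [0.257, 0.515, 0.242] pointing down, gripper open.
Joint ranges: [-2.89, 2.89], [-0.75, 2.08], [0.22, 2.7], [-1.18, 4.32], [0.11, 2.71], [-2.7, 2.7]. Speed limits (rad/s): [2.57, 2.57, 3.14, 3.14, 3.14, 3.14].

### API

Orientations are given as a unit quaternion [w, x, y, z].
In Python, from rig import manip, eyes, job gives the robot as it stands.
- The arm moves only by the tool drive_tool, never from a script. Its argument "rows" is a list of rows, each a list of 3 entries, a list of its own where there are three numbers: the turn, a rotation vector about the world's x, y, z in rad, then the shift along the world's x, y, z in cm, then the finger opening in cm, from 0 to 8.54. A call has 1 to 8 rows; each row shifts and turns the commanded pose from where the row before left it; what a row does not reach is not made up. A row lasts 1/8 s, in which the tool goes at most 62.5 mm and 10.7 degrees, less where a joint would pass 70% of its speed; a pose out of reach is approached as far as the arm can. A call is refused whole if a number of a shift passes 6.25 or a number of a turn 0.188, either way. A call with a gripper value outside its range is refused whole. The fingers move at their own pace and stop on an object; "force" is the grip in N (left out, the last holds). Time passes only in rows, so rows that do not move let the fingers close. It gives the time, the measured TCP pose, the force, the opening and the grip force at its end, in the units of the state.
- manip.get_state(): the state, without advancing time (a new reading comes with each control period).
- eyes.get_image(name): name is "scene" or "top" or "wrist"; returns the picture (420x560x3 uint8, red, green, blue); there is no depth.
- eyes.get_calibration(name): a dict with "camera_matrix" (3x3 intrinsics, pixels), "view" (4x4, takes a point from world to camera coordinates). Camera axes: x right, y up, looking along -z (the intrinsics and any distortion apply to the point x, -y, -z); pixel columns grow to the right and rows downward; lengths in m; the calibration is good to about 2 mm. A picture is of the moment at which its call begins: read the wrist's pose just before it. get_calibration takes no time and is no camera call; for the wrist camera it gives the pose at the moment of the call.
- job.sign_off(): hands the job in; it is judged then, once.
The state is a dict: "clock": time; "qpos": joint angles; "qd": joint speeds; "effort": joint torques, N m; "position": TCP position; "ee_rot": TCP orientation; "contact_force": force on the tool from outside, world axes, zero at the start; "moment": the same for the moment, N m; "width": finger opening in m; "gripper_force": force on a finger pad.
Only numpy, scipy, OpenCV 4.12 (cv2) and the standard library are available. Lean on these libraries where they do the work, as an engineer would, in place of code of your own. Each camera call takes 0.05 s, during which the arm holds its last target. There are 200 camera calls.

## Working session

There is one attempt and no reset: what is moved stays moved. The work goes in short steps, Python scripts to look and compute and a tool call to move; the robot and the scene stay as the last step left them, time stands still between calls to the robot, and variables do not carry over. Pictures are saved under pics/ and viewed, at most 10 in all, crops included, and the job is handed in when it is done.

Besides the shell and the picture viewer there is one more tool, called after "Request:" by a JSON object that holds its "fn" and its "kwargs", one argument or row to a line. drive_tool: Moves the arm, as the interface text tells. Its arguments: {"type":"object","properties":{"rows":{"type":"array"},"force":{"type":"number"}},"required":["rows"]}

```bash
mkdir -p pics; ls
cat > h.py <<'E'
import numpy as np,cv2
from rig import manip,eyes,job
def cal(n):
    c=eyes.get_calibration(n); return np.array(c["camera_matrix"]),np.array(c["view"]),c
def ray(n,uv,z,c=None):
    K,V,_=c or cal(n); d=np.linalg.inv(K)@[uv[0],uv[1],1]; d=np.array([d[0],-d[1],-d[2]])
    R=V[:3,:3];o=-R.T@V[:3,3];w=R.T@d; return o+w*(z-o[2])/w[2]
def proj(n,p,c=None):
    K,V,_=c or cal(n); q=V[:3,:3]@np.array(p)+V[:3,3]; q=K@[q[0],-q[1],-q[2]]; return q[:2]/q[2]
def snap(n,f):
    im=cv2.cvtColor(eyes.get_image(n),cv2.COLOR_RGB2BGR); cv2.imwrite(f"pics/{f}.png",im); return im
E
python3 - <<'E'
from h import *
a=snap("scene","s0");b=snap("top","t0")
for n in("scene","top","wrist"):print(n,{k:np.round(v,3).tolist() if not isinstance(v,str) else v for k,v in eyes.get_calibration(n).items()})
print(manip.get_state())
E
```

```text
pics
scene {'camera_matrix': [[528.68, 0.0, 279.4], [0.0, 528.68, 203.37], [0.0, 0.0, 1.0]], 'view': [[-0.858, 0.513, -0.01, 0.505], [-0.427, -0.703, 0.568, 0.06], [0.285, 0.492, 0.823, -1.771], [0.0, 0.0, 0.0, 1.0]]}
top {'camera_matrix': [[392.276, 0.0, 273.845], [0.0, 392.276, 207.709], [0.0, 0.0, 1.0]], 'view': [[0.002, -1.0, -0.01, -0.137], [0.997, 0.002, 0.074, -0.498], [-0.074, -0.011, 0.997, -0.999], [0.0, 0.0, 0.0, 1.0]]}
wrist {'camera_matrix': [[331.521, 0.0, 280.035], [0.0, 331.521, 206.015], [0.0, 0.0, 1.0]], 'view': [[0.445, 0.895, -0.001, -0.575], [-0.863, 0.429, -0.266, 0.034], [-0.238, 0.119, 0.964, -0.378], [0.0, 0.0, 0.0, 1.0]]}
{'clock': 0.1, 'qpos': array([ 9.86994364e-01,  2.76541826e-01,  1.50600576e+00, -3.29124111e-05,
        1.36069616e+00, -1.20998182e-01]), 'qd': array([-0.00140352, -0.00165751, -0.00212212,  0.00041143, -0.00166788,
        0.00050254]), 'effort': array([ 2.49633114e-03, -4.17700696e+01, -2.46405584e+01,  1.26610312e-04,
        5.75144455e-03, -7.55885765e-06]), 'position': array([0.25647754, 0.51412642, 0.24152076]), 'ee_rot': array([-2.69835881e-04,  2.29338841e-01,  9.73346297e-01, -7.80368195e-04]), 'contact_force': array([ 0.00840021, -0.56684723, -0.36395062]), 'moment': array([-0.02512963, -0.05624229,  0.0255045 ]), 'gripper_force': 0.0, 'width': 0.08524211150058737}
```

View pics/t0.png

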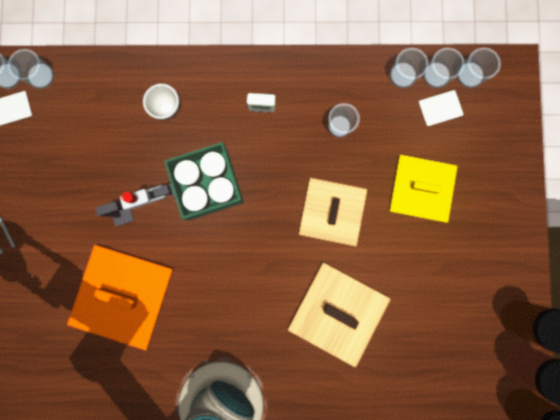

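View pics/s0.png

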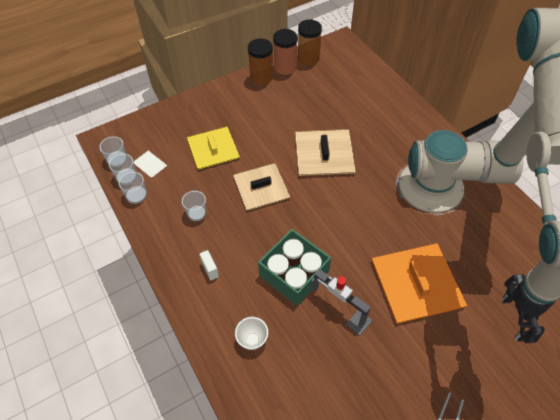

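The top view shows four lids: orange (120,298), yellow (425,188), large wood (340,315) and small wood (334,212). The one meant is the small wood lid: it is neither orange nor yellow, and it is the smaller of the two wooden ones. The case is at (204,181) and the red knob at (128,198). In the scene view the small wood lid is at (262,186). I'll confirm with a crop and measure.

Run:
```python
from h import *
b=cv2.imread("pics/t0.png");s=cv2.imread("pics/s0.png")
h=np.hstack([cv2.resize(b[130:270,270:410],(400,400),interpolation=cv2.INTER_CUBIC),cv2.resize(s[230:340,250:380][:,:110],(400,400),interpolation=cv2.INTER_CUBIC)])
cv2.imwrite("pics/c0.png",h)
def big(m):
    cs,_=cv2.findContours(m.astype(np.uint8),cv2.RETR_EXTERNAL,cv2.CHAIN_APPROX_NONE)
    return sorted(cs,key=cv2.contourArea)[::-1]
def world(n,c,z): return np.array([ray(n,p,z)[:2] for p in c.reshape(-1,2)],np.float32)
for n,im,rl,rc in(("top",b,(170,255,290,380),(130,230,150,255)),("scene",s,(155,215,225,300),(225,310,250,340))):
    hsv=cv2.cvtColor(im,cv2.COLOR_BGR2HSV);H,S,V=cv2.split(hsv)
    def roi(m,r):
        o=np.zeros_like(m);o[r[0]:r[1],r[2]:r[3]]=m[r[0]:r[1],r[2]:r[3]];return o
    wood=roi((H>8)&(H<30)&(V>140),rl)
    c=big(wood)[0];print(n,"plate",cv2.minAreaRect(world(n,cv2.convexHull(c),.016)))
    blk=roi(V<80,rl)
    hull=np.zeros(blk.shape,np.uint8);cv2.fillConvexPoly(hull,cv2.convexHull(c),1)
    blk&=cv2.erode(hull,np.ones((7,7)))>0
    c=big(blk)[0];print(n,"handle",cv2.minAreaRect(world(n,c,.04)))
    g=roi((H>65)&(H<95)&(S>90)&(V>25),rc)
    c=np.vstack([k for k in big(g) if cv2.contourArea(k)>15])
    print(n,"case",cv2.minAreaRect(world(n,cv2.convexHull(c),.085)),cv2.minAreaRect(c))
    red=((H<6)|(H>174))&(S>170)&(V>110)
    red=roi(red,(185,210,110,145) if n=="top" else (270,295,325,360))
    c=big(red)[0];(u,v),r=cv2.minEnclosingCircle(c);m=cv2.moments(c);print(n,"knob",u,v,r,ray(n,(u,v),.166 if n=="top" else .148))
    for nm,p in (("top",0),):pass
```

```text
top plate ((0.4711657166481018, -0.3133488595485687), (0.21352538466453552, 0.18322212994098663), 78.98099517822266)
top handle ((0.49002805352211, -0.28639402985572815), (0.012353255413472652, 0.06031294912099838), 78.28116607666016)
top case ((0.5594704747200012, 0.03597047179937363), (0.14912544190883636, 0.14649057388305664), 17.511507034301758) ((203.1432342529297, 180.84056091308594), (60.50817108154297, 60.50817108154297), 72.89727020263672)
top knob 127.0 197.0 6.403224468231201 [0.51106184 0.1899721  0.166     ]
scene plate ((0.48535576462745667, -0.2942425012588501), (0.17704440653324127, 0.1596081256866455), 78.66776275634766)
scene handle ((0.4939918518066406, -0.27916938066482544), (0.03009646013379097, 0.06852647662162781), 78.61079406738281)
scene case ((0.5729565024375916, 0.05693525820970535), (0.1730882078409195, 0.16605085134506226), 18.165035247802734) ((294.0442199707031, 265.3398132324219), (56.56468200683594, 59.16621398925781), 41.987213134765625)
scene knob 340.5 282.0 6.18475866317749 [0.51171999 0.1917135  0.148     ]
```

View pics/c0.png

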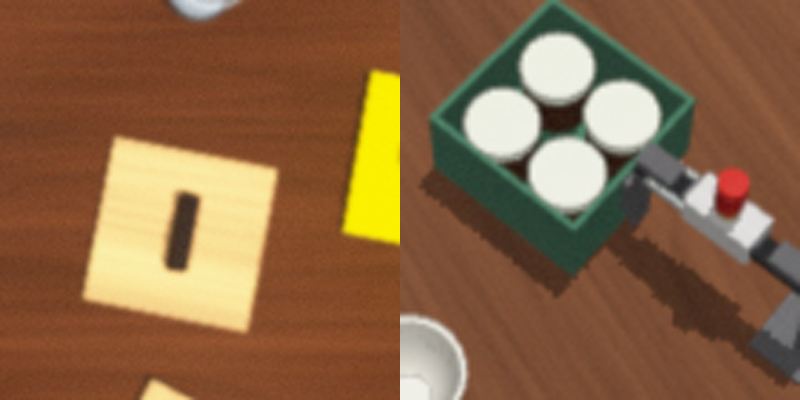

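The crop confirms the small wood lid, with its black bar at about (182,231) in the left tile. On the right are the case with its jars, and the section with the red knob beside it. Next I'll refine the lid's pose.

Run:
```python
from h import *
cs=np.array([(115,137),(277,170),(248,332),(83,299)])/(400/140)+[270,130]-.5
W=np.array([ray("top",c,.016)[:2] for c in cs]);print(W,W.mean(0),np.linalg.norm(W-np.roll(W,1,0),axis=1))
for i in range(4):
    d=W[(i+1)%4]-W[i];print(np.degrees(np.arctan2(d[1],d[0]))%90)
print("handle",ray("top",np.array((182,231))/(400/140)+[269.5,129.5],.046))
s=cv2.imread("pics/s0.png");V=cv2.cvtColor(s,cv2.COLOR_BGR2HSV)[...,2]
m=np.zeros_like(V);m[172:195,245:277]=V[172:195,245:277]<80
c=max(cv2.findContours(m,0,1)[0],key=cv2.contourArea);r=cv2.minAreaRect(c);print(r,ray("scene",r[0],.033))
```

```text
[[ 0.57808751 -0.22896174]
 [ 0.54793701 -0.37609229]
 [ 0.40111515 -0.34785767]
 [ 0.43041039 -0.19943477]] [ 0.48938752 -0.28808662] [0.15060004 0.15018805 0.14951204 0.15128638]
78.4190853635856
79.11460830706477
78.83465787539889
78.69322173816165
handle [ 0.49014425 -0.28508159  0.046     ]
((260.2924499511719, 182.77357482910156), (7.417469501495361, 20.192001342773438), 74.05460357666016) [ 0.49194669 -0.2838925   0.033     ]
```

Request:
{"fn": "drive_tool", "kwargs": {
  "rows": [
    [[0, 0, 0.13], [1.5, -5, 0], 8.5],
    [[0, 0, 0.13], [1.5, -5, 0], 8.5],
    [[0, 0, 0], [1.5, -5, 0], 8.5],
    [[0, 0, 0], [1.5, -5, 0], 8.5],
    [[0, 0, 0], [1.5, -5, 0], 8.5],
    [[0, 0, 0], [1.5, -5, 0], 8.5],
    [[0, 0, 0], [1.5, -5, 0], 8.5],
    [[0, 0, 0], [1.5, -5, 0], 8.5]
  ]
}}

```text
clock: 1.1
position: [0.3768, 0.113, 0.2422]
ee_rot: [0.0, 0.101, 0.995, 0.0]
contact_force: [0.8, -0.2, -0.2]
width: 0.0853
gripper_force: 0.0
```

Request:
{"fn": "drive_tool", "kwargs": {
  "rows": [
    [[0, 0, 0], [1.6, -5.7, -1], 8.5],
    [[0, 0, 0], [1.6, -5.7, -1], 8.5],
    [[0, 0, 0], [1.6, -5.7, -1], 8.5],
    [[0, 0, 0], [1.6, -5.7, -1], 8.5],
    [[0, 0, 0], [1.6, -5.7, -1], 8.5],
    [[0, 0, 0], [1.6, -5.7, -1], 8.5],
    [[0, 0, 0], [1.8, -5.7, -1], 8.5],
    [[0, 0, 0], [0, 0, 0], 8.5]
  ]
}}

```text
clock: 2.1
position: [0.4913, -0.2884, 0.1705]
ee_rot: [-0.0, 0.103, 0.995, -0.0]
contact_force: [0.0, 1.1, -0.4]
width: 0.0849
gripper_force: 0.0
```

Run:
```python
from h import *
st=manip.get_state();c=cal("wrist");im=snap("wrist","w1");print(st["position"],st["ee_rot"])
p=st["position"];
for q in([.4905,-.285,.046],[.578,-.229,.016],[.548,-.376,.016],[.401,-.348,.016],[.430,-.199,.016]):
    uv=proj("wrist",q,c);print(uv)
    cv2.circle(im,tuple(int(x) for x in uv),3,(0,0,255),-1)
cv2.imwrite("pics/w1m.png",im)
```

```text
[ 0.49133514 -0.28844559  0.17047418] [-4.90324102e-04  1.03218444e-01  9.94658574e-01 -1.85533854e-04]
[283.31456539 201.54647239]
[359.83202896 269.64341712]
[200.85278227 270.281587  ]
[186.1881838  104.58133385]
[370.53478062 102.00573018]
```

View pics/w1m.png

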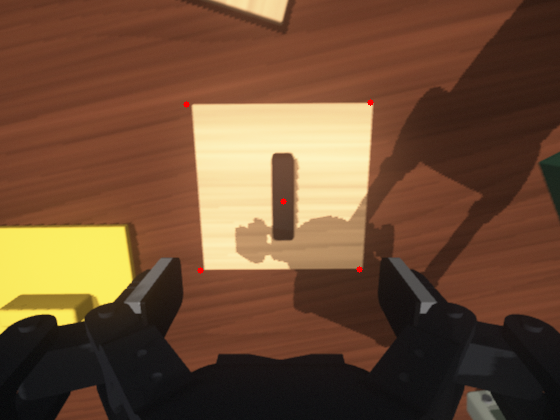

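The wrist view shows the lid square to the jaws, with its bar at about (283,197) and the plate corners within 4 px of the prediction. I'll go down and grip.

Request:
{"fn": "drive_tool", "kwargs": {
  "rows": [
    [[0, 0, 0], [-0.1, 0.4, -3.5], 5],
    [[0, 0, 0], [0, 0, -3.5], 5],
    [[0, 0, 0], [0, 0, -3.5], 4],
    [[0, 0, 0], [0, 0, -2], 4],
    [[0, 0, 0], [0, 0, -1.4], 4],
    [[0, 0, 0], [0, 0, 0], 0],
    [[0, 0, 0], [0, 0, 0], 0],
    [[0, 0, 0], [0, 0, 0], 0]
  ],
  "force": 60
}}

```text
clock: 3.15
position: [0.49, -0.2805, 0.034]
ee_rot: [0.001, 0.101, 0.995, -0.0]
contact_force: [-0.4, 0.0, -2.5]
width: 0.017
gripper_force: 61.5
```

Request:
{"fn": "drive_tool", "kwargs": {
  "rows": [
    [[0, 0, 0], [0, 0, 2], 0],
    [[0, 0, 0], [0, 0, 5], 0],
    [[0, 0, 0.1], [0, 2, 5], 0],
    [[0, 0, 0.1], [1, 5, 2], 0],
    [[0, 0, 0.1], [1, 5, 0], 0],
    [[0, 0, 0.1], [1, 5, 0], 0],
    [[0, 0, 0.1], [1, 5, 0], 0],
    [[0, 0, 0], [1, 4, 0], 0]
  ]
}}

```text
clock: 4.15
position: [0.5396, -0.0184, 0.1738]
ee_rot: [0.0, -0.149, 0.989, 0.0]
contact_force: [0.2, -0.4, -2.8]
width: 0.0171
gripper_force: 61.5
```

Run:
```python
from h import *
st=manip.get_state();print(st["position"],st["ee_rot"],st["contact_force"])
cs=np.array([(152,2),(292,100),(172,228),(32,118)])/(400/110)+[249.5,229.5]
W=np.array([ray("scene",c,.085)[:2] for c in cs]);print(W,W.mean(0),np.linalg.norm(W-np.roll(W,1,0),axis=1))
im=snap("scene","s1");t=snap("top","t1");
cv2.imwrite("pics/c1.png",np.hstack([cv2.resize(im[120:320,190:390],(400,400)),cv2.resize(t[120:260,150:290],(400,400),interpolation=cv2.INTER_CUBIC)]))
```

```text
[ 0.53961415 -0.01840608  0.17384425] [ 3.61818255e-04 -1.48623964e-01  9.88893707e-01  1.51280088e-04] [ 0.23022399 -0.38272451 -2.76275443]
[[ 0.51772702 -0.04773205]
 [ 0.47064203  0.08751899]
 [ 0.61053772  0.13213829]
 [ 0.65506551 -0.00522385]] [0.56349307 0.04167535] [0.14376651 0.14321257 0.14683898 0.14439904]
```

View pics/c1.png

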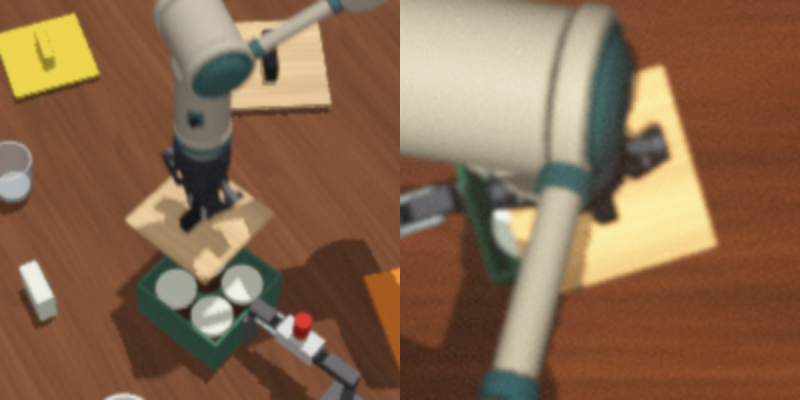

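The lid is held level above the case and turned square to it. The two views put the case about 5 mm apart, so I'll zoom in on the first pictures to settle its centre and the knob.

Run:
```python
from h import *
b=cv2.imread("pics/t0.png");s=cv2.imread("pics/s0.png")
f=lambda im,u,v,w:cv2.resize(im[v:v+w,u:u+w],(400,400),interpolation=cv2.INTER_CUBIC)
A=f(b,110,135,140-0) if 0 else f(b,155,135,100)
cv2.imwrite("pics/c2.png",np.vstack([np.hstack([A,f(s,250,225,100)]),np.hstack([f(b,112,182,40),f(s,320,260,40)])[:200+100]])[:600])
for n,im,r in(("top",b,(140,222,165,245)),("scene",s,(235,292,262,325))):
    K,V,_=cal(n);print(n,-V[:3,:3].T@V[:3,3])
    hsv=cv2.cvtColor(im,cv2.COLOR_BGR2HSV);m=np.zeros(im.shape[:2],np.uint8)
    y0,y1,x0,x1=r;m[y0:y1,x0:x1]=((hsv[...,1]<60)&(hsv[...,2]>150))[y0:y1,x0:x1]
    P=[]
    for c in cv2.findContours(m,0,1)[0]:
        if cv2.contourArea(c)>100:
            e=cv2.fitEllipse(c);w=ray(n,e[0],.07);P.append(w[:2]);print(np.round(e[0],1),np.round(e[1],1),np.round(w,4))
    print(np.mean(P,0))
```

```text
top [ 0.42384583 -0.14621833  1.03184034]
[194.1 198. ] [24.4 24.6] [0.5185 0.0608 0.07  ]
[220.2 189.5] [24.5 25. ] [ 0.5397 -0.0034  0.07  ]
[186.1 172.1] [24.1 24.6] [0.5829 0.0818 0.07  ]
[212.1 163.9] [24.1 24.8] [0.6036 0.0175 0.07  ]
[0.5611934  0.03917588]
scene [0.96335313 0.65427212 1.42830539]
[295.7 277.4] [19.4 20.3] [0.5849 0.0857 0.07  ]
[277.6 263.4] [18.9 19.7] [0.6062 0.0206 0.07  ]
[310.7 261.2] [18.4 20.1] [0.5203 0.064  0.07  ]
[292.8 247.9] [18.2 19.7] [ 5.415e-01 -5.000e-04  7.000e-02]
[0.56320415 0.04244073]
```

View pics/c2.png

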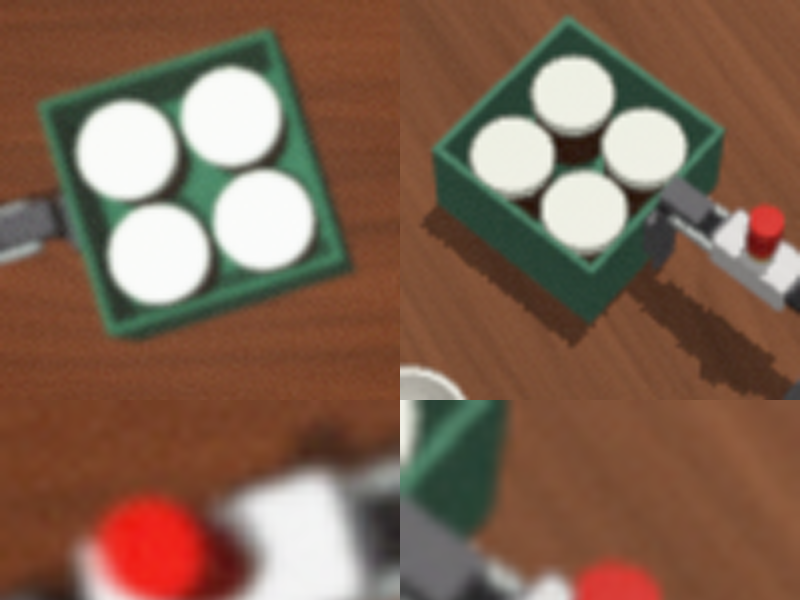

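Run:
```python
from h import *
def q(n,P,sc,off,z):
    W=np.array([ray(n,np.array(p)/sc+off-.5,z)[:2] for p in P]);return W
W=q("scene",[(34,148),(168,18),(322,130),(192,270)],4,[250,225],.085);print("case scene",W.mean(0),(W[0]+W[2])/2,(W[1]+W[3])/2,np.linalg.norm(W-np.roll(W,1,0),axis=1))
W=q("top",[(40,103),(268,30),(350,268),(110,331)],4,[155,135],.085);print("case top",W.mean(0),np.linalg.norm(W-np.roll(W,1,0),axis=1))
s=cv2.imread("pics/s1.png");H,S,V=cv2.split(cv2.cvtColor(s,cv2.COLOR_BGR2HSV))
m=np.zeros_like(V);m[200:265,240:335]=((H>8)&(H<30)&(V>100)&(S<150)&(S>50))[200:265,240:335]
c=max(cv2.findContours(m,0,1)[0],key=cv2.contourArea).reshape(-1,2)
l,r,bt=c[c[:,0].argmin()],c[c[:,0].argmax()],c[c[:,1].argmax()]
print(l,r,bt)
for z in(.152,.156):
    W=np.array([ray("scene",p,z)[:2] for p in(l,r,bt)]);print(z,(W[0]+W[1])/2,np.linalg.norm(W[0]-W[2]),np.linalg.norm(W[1]-W[2]),np.linalg.norm(W[1]-W[0]))
st=manip.get_state();print(st["position"])
y=np.radians(17.2)
for p in([.5396,-.0184,.156],):
    for a,b in((-1,-1),(-1,1),(1,1),(1,-1)):
        print(proj("scene",np.array(p)+.075*np.array([a*np.cos(y)-b*np.sin(y),a*np.sin(y)+b*np.cos(y),0])))
```

```text
case scene [0.56226967 0.04073628] [0.56261595 0.04043885] [0.56192338 0.04103372] [0.14711666 0.14644492 0.14555299 0.14548527]
case top [0.56093099 0.03796725] [0.14695064 0.14646676 0.15532924 0.15015002]
[240 200] [334 253] [240 264]
0.152 [ 0.54656499 -0.03422202] 0.21288175674744952 0.2595946853372826 0.3215915773542995
0.156 [ 0.54787122 -0.03206425] 0.21221457549806474 0.2587811036140613 0.32058369451056007
[ 0.54018427 -0.01648656  0.17377629]
[288.016867   197.30135309]
[327.66023076 225.89795344]
[292.91556251 260.83672488]
[252.95691657 229.6911876 ]
```

Request:
{"fn": "drive_tool", "kwargs": {
  "rows": [
    [[0, 0, 0], [1.1, 2.8, 0], 0],
    [[0, 0, 0], [1.1, 2.8, 0], 0],
    [[0, 0, 0], [0, 0, -2], 0],
    [[0, 0, 0], [0, 0, -2], 0],
    [[0, 0, 0], [0, 0, -0.8], 0],
    [[0, 0, 0], [0, 0, 0], 0],
    [[0, 0, 0], [0, 0, 0], 0]
  ]
}}

```text
clock: 5.12
position: [0.5624, 0.0352, 0.1262]
ee_rot: [0.001, -0.148, 0.989, -0.0]
contact_force: [-0.4, 0.4, -1.5]
width: 0.0168
gripper_force: 61.4
```

Run:
```python
from h import *
st=manip.get_state();print(st["position"],st["ee_rot"],st["contact_force"],st["moment"])
im=snap("scene","s2");cv2.imwrite("pics/c3.png",cv2.resize(im[210:330,230:380],(800,640),interpolation=cv2.INTER_CUBIC)[:600])
```

```text
[0.56236508 0.03517762 0.12618357] [ 8.08606312e-04 -1.47843914e-01  9.89010363e-01 -1.59156490e-04] [-0.3693362   0.42815533 -1.54408236] [ 0.00617818  0.06765382 -0.01597452]
```

View pics/c3.png

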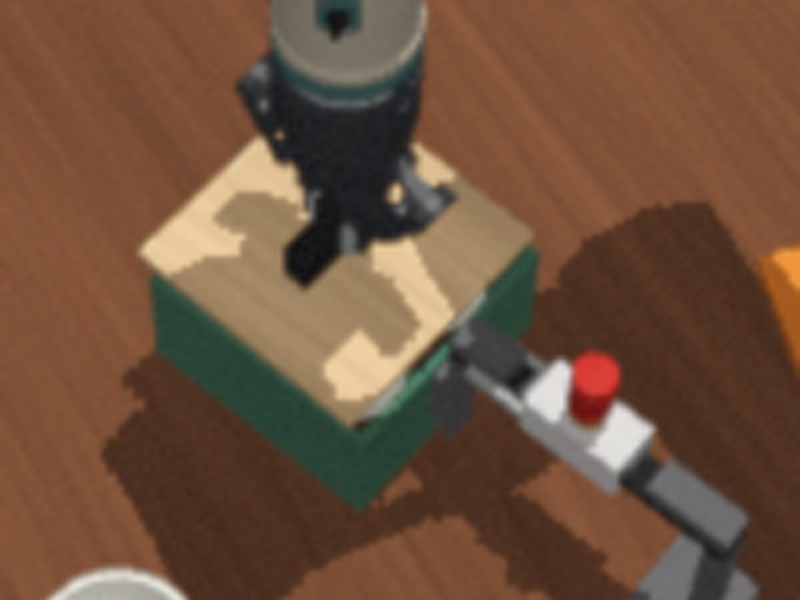

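The lid is just above the rim, with a gap showing on the rail side at about (430,370) in the crop. It has to go about 5 mm in +y, then down.

Request:
{"fn": "drive_tool", "kwargs": {
  "rows": [
    [[0, 0, 0], [0, 0.45, 0], 0],
    [[0, 0, 0], [0, 0, -0.3], 0],
    [[0, 0, 0], [0, 0, -0.3], 0],
    [[0, 0, 0], [0, 0, -0.3], 0],
    [[0, 0, 0], [0, 0, -0.2], 0],
    [[0, 0, 0], [0, 0, 0], 0]
  ]
}}

```text
clock: 5.92
position: [0.5616, 0.04, 0.1143]
ee_rot: [-0.0, -0.148, 0.989, 0.0]
contact_force: [-0.1, 0.4, -0.8]
width: 0.0171
gripper_force: 61.7
```

Request:
{"fn": "drive_tool", "kwargs": {
  "rows": [
    [[0, 0, 0], [0, 0, -0.2], 0],
    [[0, 0, 0], [0, 0, -0.2], 0],
    [[0, 0, 0], [0, 0, -0.1], 0],
    [[0, 0, 0], [0, 0, 0], 0]
  ]
}}

```text
clock: 6.42
position: [0.5616, 0.0396, 0.1123]
ee_rot: [0.001, -0.148, 0.989, -0.0]
contact_force: [-7.3, -2.1, 17.1]
width: 0.0169
gripper_force: 64.4
```

Request:
{"fn": "drive_tool", "kwargs": {
  "rows": [
    [[0, 0, 0], [-0.15, 0, 0], 0],
    [[0, 0, 0], [0, 0, -0.1], 0],
    [[0, 0, 0], [0, 0, 0], 0]
  ]
}}

```text
clock: 6.8
position: [0.5615, 0.0396, 0.1122]
ee_rot: [0.002, -0.148, 0.989, -0.001]
contact_force: [-6.4, -2.0, 19.3]
width: 0.0167
gripper_force: 64.8
```

Request:
{"fn": "drive_tool", "kwargs": {
  "rows": [
    [[0, 0, 0], [0.15, 0, 0.5], 0],
    [[0, 0, 0], [0, 0, 0], 3],
    [[0, 0, 0], [0, 0, 0], 3.5],
    [[0, 0, 0], [0, 0, 0], 3.5],
    [[0, 0, 0], [0, 0, 4], 3.5],
    [[0, 0, 0], [0, 0, 4], 3.5],
    [[0, 0, 0], [0, -2, 4], 3.5],
    [[0, 0, 0], [0, 0, 0], 3.5]
  ]
}}

```text
clock: 7.8
position: [0.5639, 0.019, 0.2366]
ee_rot: [0.004, -0.148, 0.989, -0.001]
contact_force: [0.9, 0.4, -1.0]
width: 0.0348
gripper_force: 0.0
```

Run:
```python
from h import *
st=manip.get_state();print(st["position"],st["contact_force"])
im=snap("scene","s3");w=snap("wrist","w3")
cv2.imwrite("pics/c4.png",np.hstack([cv2.resize(im[220:330,250:360],(400,400),interpolation=cv2.INTER_CUBIC),cv2.resize(w,(400,300))[:, :] if 0 else cv2.copyMakeBorder(cv2.resize(w,(400,300)),0,100,0,0,0)]))
y=np.radians(17.2)
for z in(.093,):
    for a,b in((-1,-1),(-1,1),(1,1),(1,-1)):
        u=proj("scene",np.array([.5618,.04,z])+.075*np.array([a*np.cos(y)-b*np.sin(y),a*np.sin(y)+b*np.cos(y),0]));print((u-[250,220]+.5)*400/110)
```

```text
[0.56390956 0.01899285 0.23657629] [ 0.85062843  0.39102359 -0.95459155]
[153.79649603  24.90136475]
[296.88492267 131.76850522]
[172.54227411 262.0246458 ]
[ 28.28775789 145.74952217]
```

View pics/c4.png

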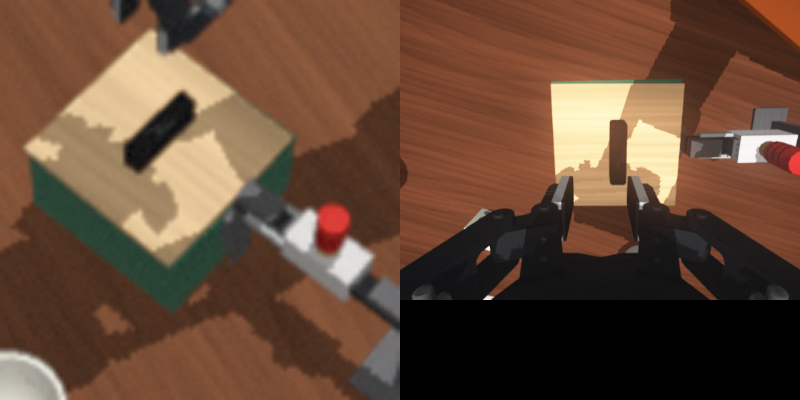

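The lid lies flush with no gap; its corners at (25,148), (153,28), (295,134) and (172,266) in the crop match the seated prediction. I'll check it in numbers from the wrist view too, and triangulate the knob.

Run:
```python
from h import *
K,V,_=c=cal("wrist");print("cam",-V[:3,:3].T@V[:3,3])
P=(np.array([(552,83),(684,81),(675,206),(556,205)])-[400,0])/(400/560)
for z in(.088,.093,.098,.103):
    W=np.array([ray("wrist",p,z,c)[:2] for p in P]);print(z,W.mean(0),np.linalg.norm(W-np.roll(W,1,0),axis=1))
s=cv2.imread("pics/s3.png");H,S,V=cv2.split(cv2.cvtColor(s,cv2.COLOR_BGR2HSV))
m=np.zeros_like(V);m[270:300,325:360]=(((H<8)|(H>172))&(S>150)&(V>90))[270:300,325:360]
cc=max(cv2.findContours(m,0,1)[0],key=cv2.contourArea);r=cv2.minAreaRect(cc);x=cv2.boundingRect(cc);print(r,x,ray("scene",r[0],.148))
for p in([.5145,.1928],[.512,.1915]):
    for z in(.130,.148,.166):print(proj("scene",[*p,z]),proj("top",[*p,z]))
b=cv2.imread("pics/t0.png");H,S,V=cv2.split(cv2.cvtColor(b,cv2.COLOR_BGR2HSV))
m=np.zeros_like(V);m[185:210,110:145]=(((H<8)|(H>172))&(S>150)&(V>90))[185:210,110:145]
cc=max(cv2.findContours(m,0,1)[0],key=cv2.contourArea);print(cv2.boundingRect(cc),cv2.minEnclosingCircle(cc),ray("top",cv2.minAreaRect(cc)[0],.148))
```

```text
cam [0.49626394 0.00076289 0.36401988]
0.088 [0.56442366 0.04326949] [0.1527054  0.14835825 0.15646377 0.15450886]
0.093 [0.56318897 0.0424995 ] [0.1499392  0.14567079 0.15362948 0.15170999]
0.098 [0.56195428 0.0417295 ] [0.14717299 0.14298334 0.1507952  0.14891111]
0.103 [0.5607196  0.04095951] [0.14440679 0.14029588 0.14796091 0.14611224]
((341.5, 282.0), (14.0, 9.0), 90.0) (337, 275, 10, 15) [0.50944105 0.1930908  0.148     ]
[339.30746287 285.78130562] [131.78702446 197.08742274]
[339.8710078  282.80653826] [128.84479957 196.29099195]
[340.44653117 279.76854068] [125.78167698 195.46183536]
[339.79949749 284.96757043] [132.31425433 198.16152988]
[340.36767133 281.98710642] [129.38199368 197.38655092]
[340.94791031 278.94335249] [126.3292175  196.57972044]
(121, 191, 15, 11) ((128.0, 196.0), 7.615873336791992) [0.51516202 0.1947477  0.148     ]
```

The lid side comes out at 150 mm at z = 0.093, so the lid is seated. Next I'll move over the knob and look.

Request:
{"fn": "drive_tool", "kwargs": {
  "rows": [
    [[0, 0, 0], [-1, 4, 0], 6],
    [[0, 0, 0], [-1.2, 5, 0], 6],
    [[0, 0, 0], [-1.2, 5, 0], 6],
    [[0, 0, 0], [-1.6, 3.4, 0], 6],
    [[0, 0, 0], [0, 0, 0], 6],
    [[0, 0, 0], [0, 0, 0], 6],
    [[0, 0, 0], [0, 0, 0], 6]
  ]
}}

```text
clock: 8.78
position: [0.512, 0.1931, 0.2327]
ee_rot: [-0.001, -0.147, 0.989, -0.0]
contact_force: [-0.3, 0.0, 0.4]
width: 0.06
gripper_force: 0.0
```

Run:
```python
from h import *
st=manip.get_state();c=cal("wrist");b=snap("wrist","w4");print(st["position"],st["ee_rot"])
H,S,V=cv2.split(cv2.cvtColor(b,cv2.COLOR_BGR2HSV))
m=(((H<8)|(H>172))&(S>150)&(V>70)).astype(np.uint8)
cc=max(cv2.findContours(m,0,1)[0],key=cv2.contourArea);r=cv2.minAreaRect(cc);print(cv2.boundingRect(cc),r,ray("wrist",r[0],.148,c))
for z in(.130,.148,.166):print(proj("wrist",[.513,.193,z],c))
cv2.imwrite("pics/w4m.png",b)
```

```text
[0.51195419 0.193121   0.23266253] [-5.28285942e-04 -1.47487731e-01  9.89063721e-01 -2.12556513e-04]
(261, 197, 37, 47) ((279.0, 220.0), (46.0, 36.0), 90.0) [0.51331222 0.19380321 0.148     ]
[278.13178279 211.80543724]
[278.0084394 219.2553886]
[277.86461416 227.94244482]
```

View pics/w4m.png

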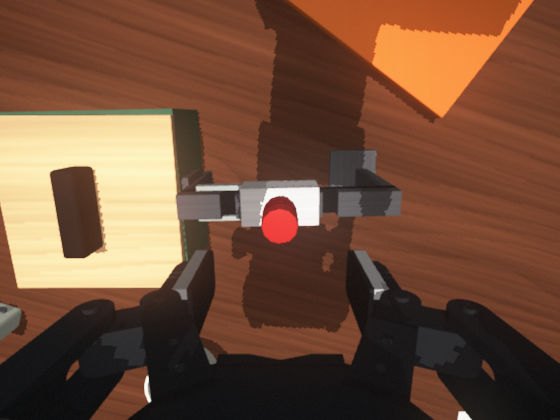

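The wrist view shows the knob at (279,220), centred between the jaws, with the rail running across. I'll go down and grip it.

Request:
{"fn": "drive_tool", "kwargs": {
  "rows": [
    [[0, 0, 0], [0.1, 0.1, -3], 6],
    [[0, 0, 0], [0, 0, -3], 6],
    [[0, 0, 0], [0, 0, -2.2], 6],
    [[0, 0, 0], [0, 0, -0.9], 6],
    [[0, 0, 0], [0, 0, 0], 6],
    [[0, 0, 0], [0, 0, 0], 2.5],
    [[0, 0, 0], [0, 0, 0], 0],
    [[0, 0, 0], [0, 0, 0], 0]
  ],
  "force": 70
}}

```text
clock: 9.82
position: [0.5137, 0.1943, 0.1437]
ee_rot: [0.001, -0.148, 0.989, -0.001]
contact_force: [0.3, -4.0, 5.5]
width: 0.0221
gripper_force: 68.4
```

Request:
{"fn": "drive_tool", "kwargs": {
  "rows": [
    [[0, 0, 0], [0, 0, 0], 0],
    [[0, 0, 0], [0, 0, 0], 0],
    [[0, 0, 0], [0, 0, 0.4], 0],
    [[0, 0, 0], [0, 0, 0.4], 0],
    [[0, 0, 0], [0, 0, 0.4], 0],
    [[0, 0, 0], [0, 0, 0.2], 0],
    [[0, 0, 0], [0, 0, 0], 0],
    [[0, 0, 0], [0, 0, 0], 0]
  ]
}}

```text
clock: 10.82
position: [0.5132, 0.1953, 0.1562]
ee_rot: [0.0, -0.148, 0.989, 0.0]
contact_force: [4.6, 0.1, -9.1]
width: 0.0221
gripper_force: 68.8
```

Request:
{"fn": "drive_tool", "kwargs": {
  "rows": [
    [[0, 0, 0], [0, 0, 0.1], 0],
    [[0, 0, 0], [0.15, -0.5, 0], 0],
    [[0, 0, 0], [0.25, -0.8, 0], 0],
    [[0, 0, 0], [0.25, -0.8, 0], 0],
    [[0, 0, 0], [0.25, -0.8, 0], 0],
    [[0, 0, 0], [0.25, -0.8, 0], 0],
    [[0, 0, 0], [0, -0.1, 0], 0],
    [[0, 0, 0], [0, 0, 0], 0]
  ]
}}

```text
clock: 11.82
position: [0.5252, 0.1583, 0.1575]
ee_rot: [0.001, -0.148, 0.989, 0.001]
contact_force: [6.1, 2.9, -7.3]
width: 0.0222
gripper_force: 69.0
```

Request:
{"fn": "drive_tool", "kwargs": {
  "rows": [
    [[0, 0, 0], [0, -0.15, 0], 0],
    [[0, 0, 0], [0, 0, 0], 0],
    [[0, 0, 0], [0, 0, -0.3], 0],
    [[0, 0, 0], [0, 0, -0.3], 0],
    [[0, 0, 0], [0, 0, -0.2], 0],
    [[0, 0, 0], [0, 0, 0], 0]
  ]
}}

```text
clock: 12.58
position: [0.5258, 0.1565, 0.1497]
ee_rot: [0.002, -0.148, 0.989, 0.001]
contact_force: [6.8, 1.4, -8.3]
width: 0.0222
gripper_force: 69.0
```

Request:
{"fn": "drive_tool", "kwargs": {
  "rows": [
    [[0, 0, 0], [-0.1, 0, -0.2], 0],
    [[0, 0, 0], [-0.1, 0, -0.2], 0],
    [[0, 0, 0], [0, 0, -0.2], 0],
    [[0, 0, 0], [0, 0, -0.1], 0],
    [[0, 0, 0], [0, 0, 0], 0]
  ]
}}

```text
clock: 13.2
position: [0.5258, 0.1562, 0.144]
ee_rot: [0.004, -0.148, 0.989, 0.0]
contact_force: [9.1, 0.0, -3.4]
width: 0.022
gripper_force: 69.5
```

Request:
{"fn": "drive_tool", "kwargs": {
  "rows": [
    [[0, 0, 0], [0.2, 0, 0], 0],
    [[0, 0, 0], [0.2, 0, 0], 0],
    [[0, 0, 0], [0, 0, -0.1], 0],
    [[0, 0, 0], [0, 0, -0.1], 0],
    [[0, 0, 0], [0, 0, -0.1], 0],
    [[0, 0, 0], [0, 0, 0], 0],
    [[0, 0, 0], [0, 0, 0], 0]
  ]
}}

```text
clock: 14.08
position: [0.5263, 0.1561, 0.1435]
ee_rot: [0.001, -0.148, 0.989, 0.001]
contact_force: [-3.2, -0.5, 19.9]
width: 0.0224
gripper_force: 71.8
```

Request:
{"fn": "drive_tool", "kwargs": {
  "rows": [
    [[0, 0, 0], [-0.1, 0, 0.1], 0],
    [[0, 0, 0], [0, 0, 0], 0],
    [[0, 0, 0], [0, 0, 0], 0]
  ]
}}

```text
clock: 14.45
position: [0.5262, 0.1561, 0.1436]
ee_rot: [0.002, -0.148, 0.989, 0.0]
contact_force: [0.4, 0.4, 13.2]
width: 0.0223
gripper_force: 71.5
```

Run:
```python
from h import *
st=manip.get_state();print(st["position"],st["contact_force"],st["gripper_force"])
im=snap("scene","s5");w=snap("wrist","w5")
cv2.imwrite("pics/c5.png",np.hstack([cv2.resize(im[210:350,230:370],(400,400),interpolation=cv2.INTER_CUBIC),cv2.resize(w[60:340,0:280],(400,400))]))
```

```text
[0.52617407 0.156102   0.14360349] [ 0.37822406  0.35208047 13.23899236] 71.46391868591309
```

View pics/c5.png

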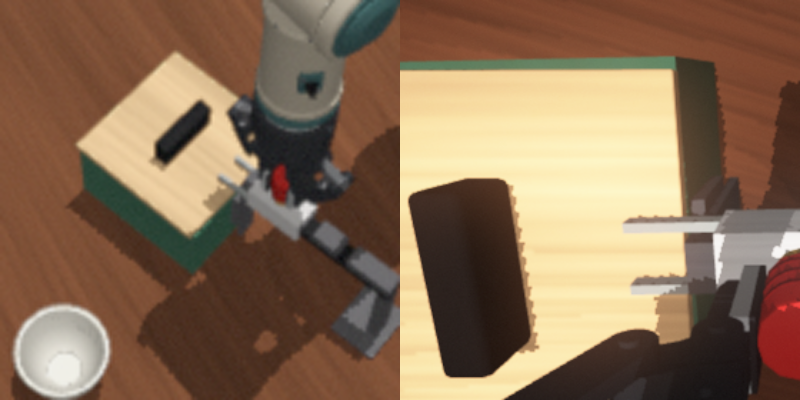

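The tongue's two bars reach over the seated lid at (225,175) in the left tile and (650,225) and (650,285) in the right. The pin is home: the TCP is back at its starting height and pushes down with 13 N. I'm handing in.

```bash
python3 -c "
from rig import job
print(job.sign_off())"
```

```text
the job is handed in; nothing more can be done
None
```

The job is handed in at about 14.5 s of the 54 s allowed: the lid is seated and released, the section is at the next hole with its tongue over the lid, and the pin reads home by height and push. The knob is still gripped at about 70 N, and the arm never went near the ramekin, glass or timer.

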